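# Load a sample cassette under the sprung cover of an imaging feeder

## Robot

A 7-joint arm with a two-finger parallel gripper is mounted at the origin on the work surface. World frame = base frame: x ahead of the robot, y to its left, z up, the work surface at z = 0. Lengths are in m, angles in rad, forces in N, time in s.
With the tool pointing down it reaches from about 0.4 to 0.875 m from the base axis. Payload 19.3 kg.
Tool frame: the origin (TCP) lies where the fingers leave the gripper's body, on its centre line; the fingertips stand 73 mm ahead of it and the grasp point (between the pads) lies 54 mm ahead of it; z points along the fingers, y is the line along which they close (so a half turn about z gives the same grasp; the last joint's range is limited). The gripper opens to 85 mm and grips with 20 to 120 N. Pads are 22 mm wide; open, the fingers measure 114 mm over their backs; the gripper's body (76 mm by 85 mm) begins 54 mm behind the grasp point. The pads swing forward as they close: fully open they stand 13 mm farther back than shut.
Start: joints at [-0.07, 0.521, -0.036, 1.599, 0.021, 1.021, -0.113], TCP at [0.625, -0, 0.304] pointing down, gripper open.
Joint ranges: [-2.91, 2.91], [-0.3, 2.13], [-1.5, 1.42], [0.17, 2.43], [-1.26, 4.41], [0.16, 1.93], [-2.52, 2.52]. Speed limits (rad/s): [1.89, 1.89, 2.39, 2.39, 3.01, 3.01, 3.01].

## Interface

Orientations are given as [roll, pitch, yaw] about the fixed x, y, z axes, in that order (R = Rz(yaw) Ry(pitch) Rx(roll)).
In Python, from bench import ctrl, optics gives the robot as it stands.
- The arm moves only by the tool move_arm, never from a script. Its arguments are lists of equal length, an entry for each row: "delta_pos": the shift along the tool's x, y, z in mm, a list of three; "rot": the turn, a rotation vector about the tool's x, y, z in rad, a list of three. A call has 1 to 10 rows; each row shifts and turns the commanded pose from where the row before left it, along the tool's axes as they then stand; what a row does not reach is not made up. A row lasts 1/12 s, in which the tool goes at most 41.7 mm and 7.16 degrees, less where a joint would pass 70% of its speed; a pose out of reach is approached as far as the arm can. A call with a gripper value outside its range is refused whole. "claw" is the closure, from 0 (fully open) to 1 (shut), set as the call begins (left out, the last holds). The fingers move at their own pace and stop on an object; "force" is the grip in N (left out, the last holds). Time passes only in rows, so rows that do not move let the fingers close. It gives the time, the measured TCP pose, the force, the opening and the grip force at its end, in the units of the state.
- ctrl.state(): the state, without advancing time (a new reading comes with each control period).
- optics.read_camera(name): name is "scene" or "side" or "wrist"; returns a dict with "frame" (384x512x3 uint8, blue, green, red), "intrinsics" (3x3 intrinsics, pixels), "distortion" ([k1, k2, p1, p2, k3] as OpenCV has them; the pictures are not rectified), "origin" and "rotation" of the camera in the world; the wrist camera has in their place "tool_from_camera" (4x4, takes a point from camera to tool coordinates, whose origin is the TCP and whose axes are the flange's). Camera axes: x right, y down, z forward; pixel columns grow to the right and rows downward; lengths in m; the calibration is good to about 2 mm. A picture is of the moment at which its call begins: read the wrist's pose just before it. There is no depth.
- ctrl.sign_off(): hands the job in; it is judged then, once.
The state is a dict: "time": time; "q": joint angles; "joint_vel": joint speeds; "tau": joint torques, N m; "position": TCP position; "tool_rot": TCP orientation; "wrist_force": force on the tool from outside, world axes, zero at the start; "ft_torque": the same for the moment, N m; "width": finger opening in m; "finger_force": force on a finger pad.
Only numpy, scipy, OpenCV 4.12 (cv2) and the standard library are available. Lean on these libraries where they do the work, as an engineer would, in place of code of your own. Each camera call takes 0.05 s, during which the arm holds its last target. There are 200 camera calls.

## Task

Load the orange sample cassette into the feeder: with one fingertip press the yellow bar down to hold the spring-closed blue cover open, and keep it open while your other fingertip pushes the cassette along its track, under the cover, until it is fully home against the stop. Then let go so that the cover shuts over it. Push only, never lift the cassette, and leave the other things on the table where they stand.

Things in the scene. Friction and masses are not known exactly. Their poses are not given: they have to be found in the camera images.
- feeder: Grey base plate fixed to the table, 275 x 168 x 6 mm (x -187 to +88 mm, y -52 to +116 mm), carrying the track, bay and cover. Origin: table level, under the middle of the mouth of the bay; x points along the track into the bay (the way to push), y to the left, z up.
- mouth (a point): Middle of the bay's mouth, on the track floor (6 mm above the table); same axes as the feeder. The white track, 48 mm wide between low aluminium walls (tops 12 mm above the table), runs from x = -180 mm to here. Beyond are the black bay sides, as far apart, 32 mm high. The cover's steel hinge rod, 11 mm thick, runs along x at y = +32 mm, 36 mm above the table, from x = -177 to +73 mm.
- stop (a point): Middle of the face of the stop at the inner end of the bay, 60 mm beyond the mouth, 18 mm above the table. When home, the cassette's front touches it and its rear end still stands 16 mm out of the mouth.
- cassette: Orange cassette with a glass window, 76 (x) x 44 (y) x 24 mm high, about 0.2 kg, in the track before the mouth. Origin: centre of its underside, 6 mm above the table; x points towards the bay. Its flat rear end, for pushing, is at x = -38 mm. A groove across its top (x -29 to -14 mm, 10 mm deep) takes the cover's front lip: the cover shuts fully only when the cassette is home.
- cover (a joint): Angle of the blue cover and yellow bar, rad: 0 shut, 0.85 fully open (end stop). The cover, 72 mm along x and 46 mm wide, hinged on its left side, lies 37 mm above the table when shut, its front lip closing the mouth down to 22 mm. It lets the cassette pass from 0.5 up. Fully open, its free edge is 73 mm above the table. A spring shuts it: pressing the bar takes about 4 N to start, 8 N at the end.
- press_bar (a point): Middle of the yellow bar's top face, a plate 225 mm long (feeder x -165 to +60 mm), 32 mm wide, left of the hinge; it goes down as the cover rises. Shut, it slopes up to the left, from 52 mm (feeder y +74) to 76 mm (y +95) above the table; at 0.85 rad it is level, 15 mm up, y +72 to +104. At 0.75 rad and more, a level second fingertip is at 15 to 22 mm, able to push the cassette (top at 30 mm).
- spare_cassette: Bystander: green cassette of the same shape, origin at the centre of its underside.
- jar: Bystander: jar with black lid, 52 mm wide, 50 mm high, origin at the centre of its underside.
- card_case: Bystander: flat clear memory-card case with red card, 50 x 42 x 9 mm, origin at the centre of its underside.
- loupe: Bystander: black loupe, 42 mm wide, 38 mm high, origin at the centre of its underside.
- brush: Bystander: brush lying on the table, 160 mm long.
- bottle: Bystander: amber bottle, 56 mm wide, 130 mm high, origin at the centre of its underside.
- lens: Bystander: black camera lens standing upright, 69 mm wide, 75 mm high, origin at the centre of its underside.

How it is judged:
By the outcome, as a careful person would: the job done as asked, in the order asked, and still so for the second after the job is handed in, with the robot touching nothing.
It also fails if it takes over 40 s, if anything falls off the work surface, if the arm or the gripper's body presses on something with over 40 N, if the wrist force passes 120 N, or if a joint passes its speed limit or range.

## Working session

There is one attempt and no reset: what is moved stays moved. The work goes in short steps, Python scripts to look and compute and a tool call to move; the robot and the scene stay as the last step left them, time stands still between calls to the robot, and variables do not carry over. Pictures are saved under pics/ and viewed, at most 11 in all, crops included, and the job is handed in when it is done.

Besides the shell and the picture viewer there is one more tool, called after "Emit:" in YAML: its name, and indented under it one key for each argument. move_arm: Moves the arm, as the interface text tells. Its arguments: {"type":"object","properties":{"delta_pos":{"type":"array","items":{"type":"array","items":{"type":"number"}}},"rot":{"type":"array","items":{"type":"array","items":{"type":"number"}}},"claw":{"type":"number"},"force":{"type":"number"}},"required":["delta_pos","rot"]}

```bash
ls; mkdir -p pics
python3 - <<'E'
from bench import ctrl, optics
import cv2,numpy as np
s=ctrl.state();print(s)
for n in("scene","side","wrist"):
    c=optics.read_camera(n);cv2.imwrite(f"pics/{n}0.png",c["frame"])
    np.save(f"pics/{n}.npy",c,allow_pickle=True)
    print({k:(np.round(v,4).tolist()) for k,v in c.items() if k!="frame"})
a=[cv2.imread(f"pics/{n}0.png") for n in("scene","side")]
E
```

```text
pics
{'time': 0.0, 'q': array([-0.0701682 ,  0.52204123, -0.03632716,  1.59999169,  0.02118084,
        1.0211014 , -0.11279743]), 'joint_vel': array([-0.0013202 , -0.00027453, -0.00042725, -0.00052298,  0.00069218,
       -0.0018765 , -0.00166115]), 'tau': array([-4.24098413e-03, -9.27110124e+01,  1.97758444e+00, -3.69928443e+01,
        1.76317629e-02,  8.19846697e-03, -6.58496788e-05]), 'position': array([ 6.24748527e-01, -4.66631650e-05,  3.03314560e-01]), 'tool_rot': array([-3.14043708e+00,  6.63130692e-05,  1.57074664e+00]), 'wrist_force': array([-1.13933924, -0.12598853, -0.31295278]), 'ft_torque': array([ 0.01719528,  0.01137551, -0.01236485]), 'finger_force': 0.0, 'width': 0.08545693026543612}
{'intrinsics': [[430.8022, 0.0, 261.1246], [0.0, 430.8022, 194.7817], [0.0, 0.0, 1.0]], 'distortion': [-0.047, 0.0, 0.0, 0.0, 0.0], 'origin': [1.3454, 0.3133, 1.0741], 'rotation': [-2.4392, 0.0007, 1.9841]}
{'intrinsics': [[373.5407, 0.0, 250.7133], [0.0, 373.5407, 189.2834], [0.0, 0.0, 1.0]], 'distortion': [-0.0051, 0.0, 0.0, 0.0, 0.0], 'origin': [0.1036, -0.7669, 0.9424], 'rotation': [-2.3397, 0.0029, -0.5376]}
{'intrinsics': [[339.8758, 0.0, 257.6661], [0.0, 339.8758, 191.7687], [0.0, 0.0, 1.0]], 'distortion': [-0.0711, 0.0, 0.0, 0.0, 0.0], 'tool_from_camera': [[0.0005, -0.9454, -0.326, 0.0843], [1.0, 0.0009, -0.0012, -0.0004], [0.0014, -0.326, 0.9454, -0.0686], [0.0, 0.0, 0.0, 1.0]]}
```

View pics/scene0.png

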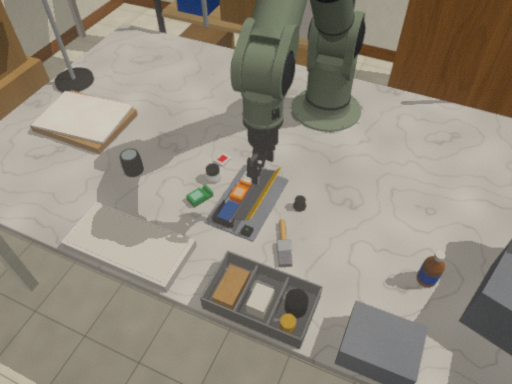

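View pics/wrist0.png

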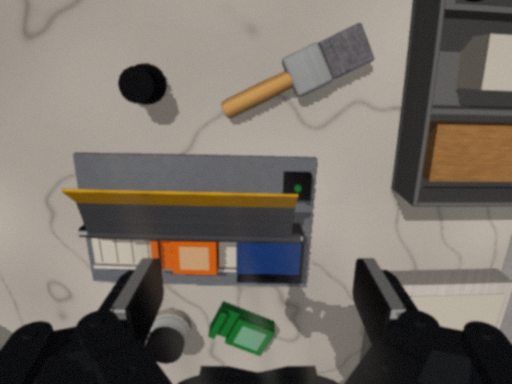

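The wrist view shows the feeder with its x axis roughly along world +x. Plate corners are near (75,153), (316,157), (306,285) and (93,282). The orange cassette is at about (151–218, 240–275), with the blue cover to its right and the yellow bar along v≈197. Next I'll fit the pose.

```bash
cat > h.py <<'E'
import numpy as np, cv2
from scipy.spatial.transform import Rotation as R
from scipy.optimize import least_squares
def cam(c,s=None):
    if 'origin' in c: 
        r=np.array(c['rotation'],float); r=r if r.shape==(3,3) else R.from_euler('xyz',r).as_matrix(); o=np.array(c['origin'])
    else:
        T=np.eye(4);T[:3,:3]=R.from_euler('xyz',s['tool_rot']).as_matrix();T[:3,3]=s['position']
        T=T@c['tool_from_camera'];r,o=T[:3,:3],T[:3,3]
    return r.T,-r.T@o,np.array(c['intrinsics']),np.array(c['distortion'])
def proj(C,P): 
    return cv2.projectPoints(np.asarray(P,float).reshape(-1,3),cv2.Rodrigues(C[0])[0],C[1],C[2],C[3])[0].reshape(-1,2)
def f2w(p,P):
    P=np.asarray(P,float).reshape(-1,3);return P@R.from_euler('z',p[2]).as_matrix().T+[p[0],p[1],0]
def ray(C,uv,z):
    n=cv2.undistortPoints(np.array(uv,float).reshape(-1,1,2),C[2],C[3]).reshape(-1,2)
    d=np.c_[n,np.ones(len(n))]@C[0];o=-C[0].T@C[1];return o+d*((z-o[2])/d[:,2])[:,None]
E
python3 - <<'E'
from h import *
from bench import ctrl
s=ctrl.state()
c=np.load('pics/wrist.npy',allow_pickle=True).item();C=cam(c,s)
M=np.array([[-187,116,6],[88,116,6],[88,-52,6],[-187,-52,6]])/1e3
uv=np.array([[75,153],[316,157],[306,285],[93,282]])
r=least_squares(lambda p:(proj(C,f2w(p,M))-uv).ravel(),[.6,.1,0]);p=r.x;print(p,r.fun.round(1))
w=ray(C,[[151,240],[160,240],[217,240],[160,273],[218,276]],.03)
w-= [p[0],p[1],0];print((w@R.from_euler('z',p[2]).as_matrix()*1e3).round(1))
img=c['frame'].copy()
L=[M,np.array([[-165,74,52],[60,74,52],[60,95,76],[-165,95,76]])/1e3,np.array([[-180,24,12],[0,24,12],[0,-24,12],[-180,-24,12]])/1e3,np.array([[-177,32,41],[73,32,41]])/1e3]
big=cv2.resize(img[120:320,50:350],None,fx=2.6,fy=2.6)
for l in L: cv2.polylines(big,[((proj(C,f2w(p,l))-[50,120])*2.6).astype(int)],True,(0,255,255),1)
cv2.imwrite('pics/ov.png',big)
E
```

```text
[ 0.59993403 -0.11558691 -0.0178685 ] [-3.2  0.1  1.7 -0.1  1.4  1.5  0.1 -0.6]
[[-97.1  22.4  30. ]
 [-86.8  22.6  30. ]
 [-22.2  24.2  30. ]
 [-90.4 -20.7  30. ]
 [-22.1 -22.9  30. ]]
```

View pics/ov.png

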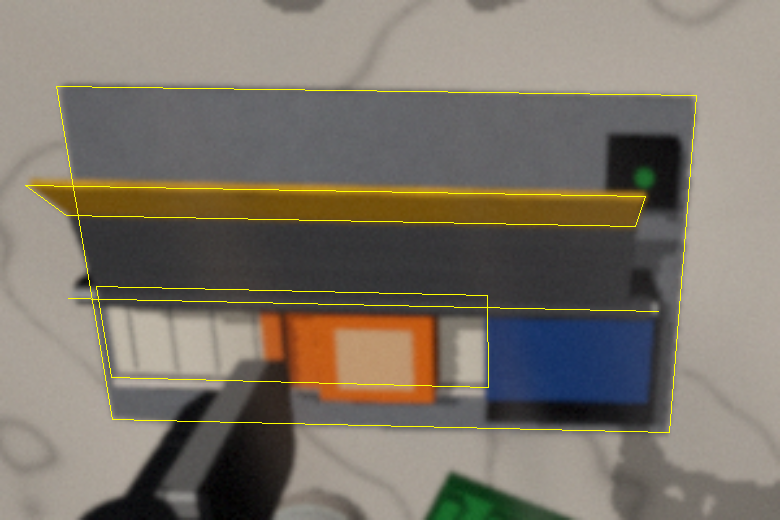

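The overlay fits to within about 3 mm: bar, rod end and mouth (x≈488 in the crop) all line up. The cassette's rear is at feeder x≈-97. Next I'll hover behind it with the tool turned 90° and tilted slightly forward.

Emit:
move_arm:
  delta_pos:
    - [-13, -26, 17]
    - [-13, -26, 17]
    - [-13, -26, 17]
    - [-13, -26, 17]
    - [-13, -26, 17]
    - [-13, -26, 17]
    - [0, 0, 0]
    - [0, 0, 0]
    - [0, 0, 0]
    - [0, 0, 0]
  rot:
    - [0, 0, 0]
    - [0, 0, 0.12]
    - [0, 0, 0.12]
    - [0, 0, 0.12]
    - [0, 0, 0.12]
    - [0, 0, 0.12]
    - [0, 0, 0.12]
    - [0, 0, 0.12]
    - [0, 0, 0.12]
    - [0, 0, 0.12]
  claw: 0

```text
time: 0.98
position: [0.4592, -0.0448, 0.2019]
tool_rot: [-3.142, 0.0, 0.485]
wrist_force: [-0.4, -0.1, 0.0]
width: 0.0856
finger_force: 0.0
```

Emit:
move_arm:
  delta_pos:
    - [0, 0, 0]
    - [0, 0, 0]
    - [0, 0, 0]
    - [0, 0, 0]
    - [0, 0, 0]
    - [0, 0, 0]
    - [0, 0, 0]
    - [0, 0, 0]
  rot:
    - [0, 0, 0.12]
    - [0, 0, 0.12]
    - [0, 0, 0.12]
    - [0, 0, 0.12]
    - [0, 0, 0.029]
    - [0, 0.1, 0]
    - [0, 0.1, 0]
    - [0, 0, 0]

```text
time: 1.65
position: [0.4578, -0.045, 0.2018]
tool_rot: [3.141, -0.204, -0.016]
wrist_force: [0.5, 0.6, 0.2]
width: 0.0854
finger_force: 0.0
```

Run:
```python
from h import *
from bench import ctrl,optics
s=ctrl.state();c=optics.read_camera('wrist');C=cam(c,s)
print(s['position'],s['tool_rot'],s['wrist_force'],s['q'].round(2))
np.save('pics/w1.npy',{'c':c,'s':s},allow_pickle=True)
p=[.5999,-.1156,-.0179]
Rt=R.from_euler('xyz',s['tool_rot']).as_matrix()
img=c['frame'].copy()
M=np.array([[-187,116,6],[88,116,6],[88,-52,6],[-187,-52,6]])/1e3
L=[M,np.array([[-165,74,52],[60,74,52],[60,95,76],[-165,95,76]])/1e3,np.array([[-180,24,12],[0,24,12],[0,-24,12],[-180,-24,12]])/1e3,np.array([[-177,32,41],[73,32,41]])/1e3,np.array([[-97,22,30],[-21,22,30],[-21,-22,30],[-97,-22,30]])/1e3]
big=cv2.resize(img,(768,576))
for l in L: cv2.polylines(big,[(proj(C,f2w(p,l))*1.5).astype(int)],True,(0,255,0),1)
cv2.imwrite('pics/w1.png',big)
for l in (54,60,73):
  for y in (-.05,.05): print(l,y,proj(C,s['position']+Rt@[0,y,l/1e3])*1.5)
```

```text
[ 0.4578143  -0.04498557  0.2018198 ] [ 3.14090103 -0.20443012 -0.01598366] [0.51210836 0.6122345  0.23584016] [-0.29  0.39  0.31  2.25 -0.34  0.33 -1.28]
54 -0.05 [[211.73187105 423.26013387]]
54 0.05 [[562.96345711 423.30721813]]
60 -0.05 [[218.1258858  411.65605389]]
60 0.05 [[556.48958662 411.71052531]]
73 -0.05 [[230.53761491 389.18635969]]
73 0.05 [[543.92136452 389.2525455 ]]
```

View pics/w1.png

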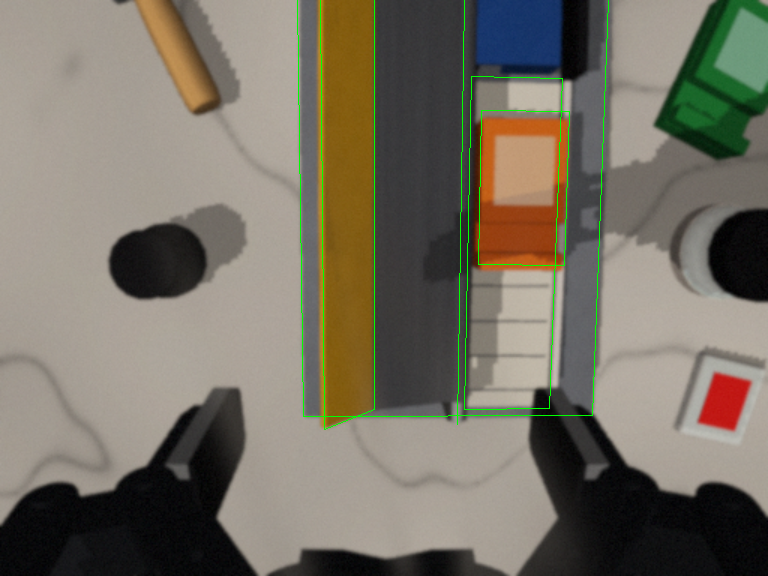

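The refined overlay agrees within 2 mm, and the cassette's rear is at v≈268 (feeder x≈-98). The fingertips show at about (241,389) and (533,389). Now I'll move over the bar and behind the cassette, then down.

Emit:
move_arm:
  delta_pos:
    - [2.1, 11, 14.7]
    - [2.1, 11, 14.7]
    - [2.1, 11, 14.7]
    - [0, 0, 0]
    - [-2, 0, 9.8]
    - [0, 0, 0]
  rot:
    - [0, 0, 0]
    - [0, 0, 0]
    - [0, 0, 0]
    - [0, 0, 0]
    - [0, 0, 0]
    - [0, 0, 0]

```text
time: 2.2
position: [0.4734, -0.0778, 0.149]
tool_rot: [-3.141, -0.196, -0.018]
wrist_force: [-1.1, -0.1, -0.4]
width: 0.0857
finger_force: 0.0
```

Emit:
move_arm:
  delta_pos:
    - [-1, 0, 4.9]
    - [-1, 0, 4.9]
    - [-1, 0, 4.9]
    - [0, 0, 0]
  rot:
    - [0, 0, 0]
    - [0, 0, 0]
    - [0, 0, 0]
    - [0, 0, 0]

```text
time: 2.53
position: [0.4734, -0.0777, 0.1343]
tool_rot: [-3.141, -0.199, -0.018]
wrist_force: [-0.6, 0.1, -0.2]
width: 0.0855
finger_force: 0.0
```

```bash
cat > look.py <<'E'
import sys
from h import *
from bench import ctrl,optics
s=ctrl.state();p=[.5999,-.1156,-.0179]
Rt=R.from_euler('xyz',s['tool_rot']).as_matrix()
for l in(60,73):
  print(l,(((s['position']+Rt@[0,0,l/1e3]-[p[0],p[1],0])@R.from_euler('z',p[2]).as_matrix())*1e3).round(1))
print(s['wrist_force'].round(1),s['q'].round(2),s['time'])
n=sys.argv[1]
if n!='-':
  a=optics.read_camera('wrist')['frame'];C=optics.read_camera('side');b=C['frame']
  u=proj(cam(C),[[.58,-.08,.04]])[0].astype(int)
  x,y=max(u[0]-64,0),max(u[1]-48,0)
  cv2.imwrite(f'pics/{n}.png',np.hstack([cv2.resize(a,(400,300)),cv2.resize(b[y:y+96,x:x+128],(400,300),interpolation=cv2.INTER_CUBIC)]))
E
python3 look.py d1
```

```text
60 [-115.3   35.6   75.5]
73 [-112.8   35.6   62.7]
[-0.6  0.1 -0.2] [-0.07  0.54  0.14  2.23 -0.43  0.19 -1.12] 2.5333
```

View pics/d1.png

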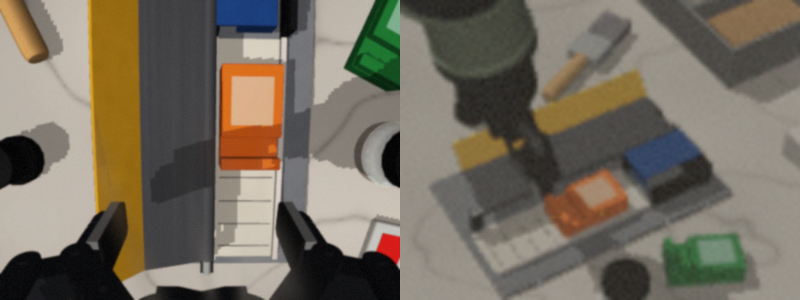

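Wrist view: left fingertip (118,205) is over the yellow bar and right fingertip (285,205) is behind the cassette's right half. Joint 6 is near its limit of 0.16, so I'll take the tilt out here and put it back further out.

Emit:
move_arm:
  delta_pos:
    - [6, 0, 0]
    - [6, 0, 0]
    - [0, 0, 0]
  rot:
    - [0, -0.1, 0]
    - [0, -0.08, 0]
    - [0, 0, 0]

```text
time: 2.88
position: [0.4878, -0.0778, 0.1374]
tool_rot: [3.141, -0.017, -0.017]
wrist_force: [0.3, 1.2, -0.5]
width: 0.0859
finger_force: 0.0
```

```bash
python3 look.py -
```

```text
60 [-111.7   35.7   77.4]
73 [-111.4   35.7   64.4]
[ 0.3  1.2 -0.5] [-0.19  0.6   0.3   2.09 -0.37  0.48 -1.19] 2.8833
```

Emit:
move_arm:
  delta_pos:
    - [-6, 0, 0]
    - [0, 0, 4]
    - [0, 0, 4]
    - [0, 0, 4]
    - [0, 0, 0]
  rot:
    - [0, 0, 0]
    - [0, 0, 0]
    - [0, 0, 0]
    - [0, 0, 0]
    - [0, 0, 0]

```text
time: 3.3
position: [0.4791, -0.0783, 0.1239]
tool_rot: [-3.141, -0.02, -0.019]
wrist_force: [-0.2, -0.2, -0.7]
width: 0.0853
finger_force: 0.1
```

Emit:
move_arm:
  delta_pos:
    - [0, 0, 4]
    - [0, 0, 4]
    - [0, 0, 0]
  rot:
    - [0, 0, 0]
    - [0, 0, 0]
    - [0, 0, 0]

```text
time: 3.55
position: [0.4799, -0.0783, 0.116]
tool_rot: [3.142, -0.02, -0.019]
wrist_force: [1.6, -1.2, 2.7]
width: 0.0858
finger_force: 1.7
```

```bash
python3 look.py d2
```

```text
60 [-119.5   35.1   56. ]
73 [-119.2   35.1   43. ]
[ 1.6 -1.2  2.7] [-0.16  0.63  0.26  2.12 -0.39  0.42 -1.17] 3.55
```

View pics/d2.png

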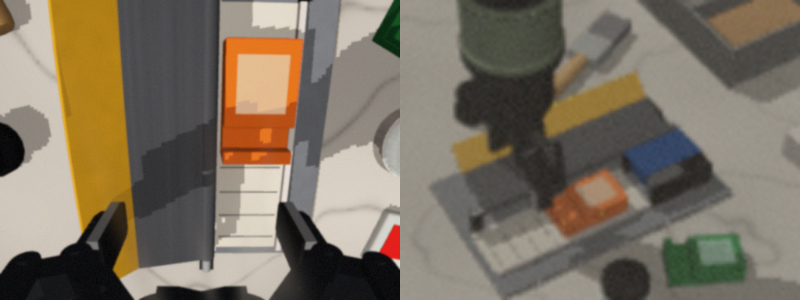

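Light contact with the bar (2.7 N), but near its inner edge: tip at (126,205), bar edge at u≈132. I'll lift, shift 7 mm left, and press down.

Emit:
move_arm:
  delta_pos:
    - [0, 0, -10]
    - [0, -7, 0]
    - [0, 0, 5]
    - [0, 0, 5]
    - [0, 0, 5]
    - [0, 0, 5]
    - [0, 0, 5]
    - [0, 0, 0]
  rot:
    - [0, 0, 0]
    - [0, 0, 0]
    - [0, 0, 0]
    - [0, 0, 0]
    - [0, 0, 0]
    - [0, 0, 0]
    - [0, 0, 0]
    - [0, 0, 0]

```text
time: 4.32
position: [0.48, -0.0712, 0.1005]
tool_rot: [-3.142, -0.019, -0.018]
wrist_force: [1.3, 0.2, 3.9]
width: 0.0852
finger_force: 1.9
```

```bash
python3 look.py -
```

```text
60 [-119.5   42.3   40.5]
73 [-119.3   42.3   27.5]
[1.3 0.2 3.9] [-0.16  0.66  0.24  2.12 -0.41  0.38 -1.17] 4.3167
```

Emit:
move_arm:
  delta_pos:
    - [0, 0, 4]
    - [0, 0, 4]
    - [0, 0, 4]
    - [0, 0, 3]
    - [0, 0, 0]
  rot:
    - [0, 0, 0]
    - [0, 0, 0]
    - [0, 0, 0]
    - [0, 0, 0]
    - [0, 0, 0]

```text
time: 4.73
position: [0.4803, -0.0716, 0.0861]
tool_rot: [3.141, -0.019, -0.019]
wrist_force: [-1.1, -2.4, 6.5]
width: 0.0854
finger_force: 3.1
```

```bash
python3 look.py d3
```

```text
60 [-119.2   41.8   26.2]
73 [-119.    41.8   13.2]
[-1.1 -2.4  6.5] [-0.14  0.69  0.22  2.12 -0.42  0.35 -1.16] 4.7333
```

View pics/d3.png

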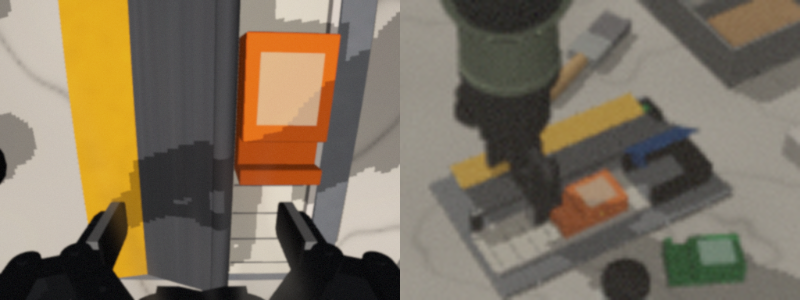

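The cover is partly open, and the right fingertip (285,205) is in line with the cassette's rear (u 237–322). I'll press further.

Emit:
move_arm:
  delta_pos:
    - [0, 0, 3]
    - [0, 0, 3]
    - [0, 0, 2]
    - [0, 0, 0]
  rot:
    - [0, 0, 0]
    - [0, 0, 0]
    - [0, 0, 0]
    - [0, 0, 0]

```text
time: 5.17
position: [0.4806, -0.0721, 0.0784]
tool_rot: [3.141, -0.02, -0.019]
wrist_force: [-1.5, -5.1, 8.6]
width: 0.0855
finger_force: 4.1
```

```bash
python3 look.py -
```

```text
60 [-118.9   41.3   18.4]
73 [-118.6   41.3    5.4]
[-1.5 -5.1  8.6] [-0.13  0.71  0.21  2.12 -0.43  0.33 -1.16] 5.1667
```

Emit:
move_arm:
  delta_pos:
    - [0, 0, 1.5]
    - [4, 0, 0.1]
    - [4, 0, 0.1]
    - [4, 0, 0.1]
    - [4, 0, 0.1]
    - [4, 0, 0.1]
    - [4, 0, 0.1]
    - [4, 0, 0.1]
    - [4, 0, 0.1]
    - [0, 0, 0]
  rot:
    - [0, 0, 0]
    - [0, 0, 0]
    - [0, 0, 0]
    - [0, 0, 0]
    - [0, 0, 0]
    - [0, 0, 0]
    - [0, 0, 0]
    - [0, 0, 0]
    - [0, 0, 0]
    - [0, 0, 0]

```text
time: 6.0
position: [0.5126, -0.0719, 0.0768]
tool_rot: [-3.141, -0.019, -0.018]
wrist_force: [-2.1, -0.1, 6.7]
width: 0.0854
finger_force: 3.3
```

```bash
python3 look.py d4
```

```text
60 [-87.   42.2  16.8]
73 [-86.7  42.2   3.8]
[-2.1 -0.1  6.7] [-0.14  0.74  0.23  2.04 -0.42  0.39 -1.17] 6.0
```

View pics/d4.png

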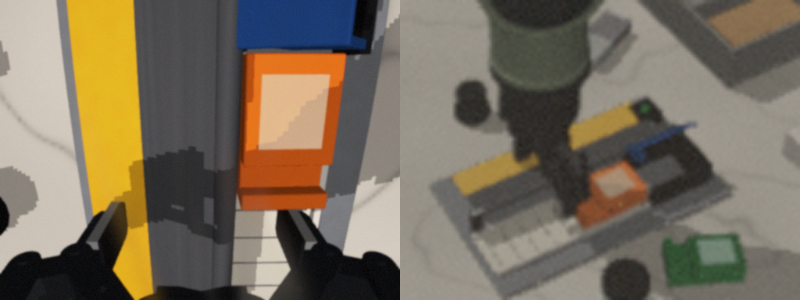

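The cover is open, with its edge clear above the cassette's front (v≈45–52), and the cassette is moving with the finger, which has its rear at v≈208. I'll tilt slightly and keep pushing.

Emit:
move_arm:
  delta_pos:
    - [0, 0, -0.5]
    - [0, 0, 0]
    - [3.9, 0, 0.8]
    - [3.9, 0, 0.8]
    - [3.9, 0, 0.8]
    - [3.9, 0, 0.8]
    - [3.9, 0, 0.8]
    - [3.9, 0, 0.8]
    - [3.9, 0, 0.8]
    - [0, 0, 0]
  rot:
    - [0, 0.085, 0]
    - [0, 0.085, 0]
    - [0, 0, 0]
    - [0, 0, 0]
    - [0, 0, 0]
    - [0, 0, 0]
    - [0, 0, 0]
    - [0, 0, 0]
    - [0, 0, 0]
    - [0, 0, 0]

```text
time: 6.93
position: [0.5411, -0.0695, 0.0754]
tool_rot: [-3.131, -0.142, -0.017]
wrist_force: [-1.8, -0.3, 5.3]
width: 0.0853
finger_force: 3.2
```

```bash
python3 look.py d5
```

```text
60 [-51.1  45.7  16. ]
73 [-49.3  45.9   3.1]
[-1.8 -0.3  5.3] [-0.13  0.74  0.22  2.05 -0.62  0.27 -0.98] 6.9333
```

View pics/d5.png

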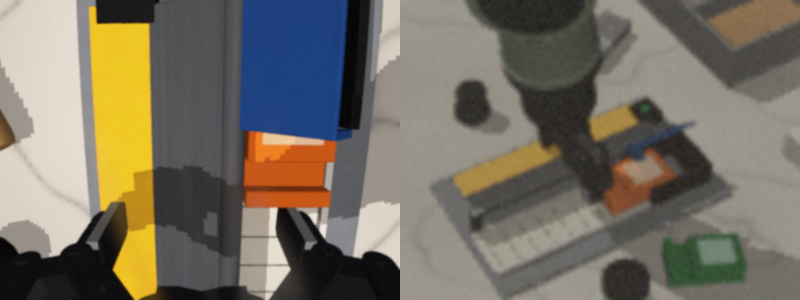

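Nearly there: the cassette is well under the open cover. A small sideways drift needs correcting, then about 24 mm remains.

Emit:
move_arm:
  delta_pos:
    - [2, 1, 0.3]
    - [4, 1, 0.6]
    - [4, 1, 0.6]
    - [4, 0, 0.6]
    - [4, 0, 0.6]
    - [0, 0, 0]
  rot:
    - [0, 0, 0]
    - [-0.005, 0, 0]
    - [-0.005, 0, 0]
    - [0, 0, 0]
    - [0, 0, 0]
    - [0, 0, 0]

```text
time: 7.53
position: [0.5593, -0.0727, 0.0752]
tool_rot: [-3.141, -0.142, -0.017]
wrist_force: [-2.0, 0.6, 6.7]
width: 0.0857
finger_force: 3.4
```

```bash
python3 look.py -
```

```text
60 [-32.9  42.2  15.8]
73 [-31.   42.3   3. ]
[-2.   0.6  6.7] [-0.15  0.76  0.25  2.   -0.61  0.3  -1.  ] 7.5333
```

Emit:
move_arm:
  delta_pos:
    - [2, 0, 0.3]
    - [2, 0, 0.3]
    - [1, 0, 0.1]
    - [0, 0, 0]
  rot:
    - [0, 0, 0]
    - [0, 0, 0]
    - [0, 0, 0]
    - [0, 0, 0]

```text
time: 7.87
position: [0.5639, -0.0729, 0.0752]
tool_rot: [-3.141, -0.141, -0.017]
wrist_force: [-3.7, 0.4, 6.4]
width: 0.0856
finger_force: 3.7
```

Emit:
move_arm:
  delta_pos:
    - [1.5, 0, 0.2]
    - [1.5, 0, 0.2]
    - [0, 0, 0]
  rot:
    - [0, 0, 0]
    - [0, 0, 0]
    - [0, 0, 0]

```text
time: 8.12
position: [0.5659, -0.073, 0.075]
tool_rot: [-3.14, -0.139, -0.018]
wrist_force: [-10.5, 1.5, 10.5]
width: 0.0854
finger_force: 7.1
```

Emit:
move_arm:
  delta_pos:
    - [1.5, 0, 0.2]
    - [0, 0, 0]
  rot:
    - [0, 0, 0]
    - [0, 0, 0]

```text
time: 8.28
position: [0.5664, -0.0731, 0.0748]
tool_rot: [-3.14, -0.137, -0.019]
wrist_force: [-16.6, 0.9, 13.0]
width: 0.0853
finger_force: 11.5
```

```bash
python3 look.py d6
```

```text
60 [-26.   42.   15.4]
73 [-24.2  42.1   2.5]
[-16.6   0.9  13. ] [-0.16  0.77  0.26  1.98 -0.6   0.32 -1.01] 8.2833
```

View pics/d6.png

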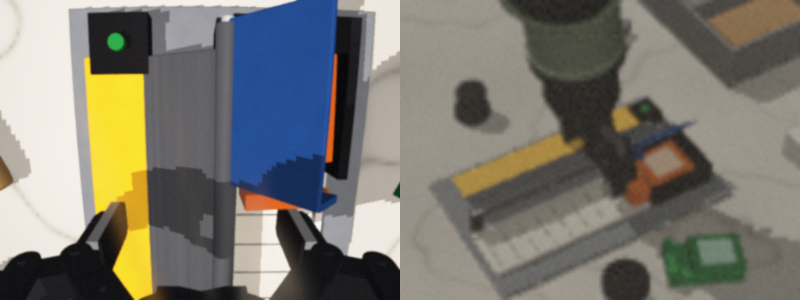

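The cassette is home against the stop: contact force has risen to 16 N with the tip at x≈-26. I'll back off, then let the bar rise gently.

Emit:
move_arm:
  delta_pos:
    - [-4, 0, -0.6]
    - [-6, 0, -0.9]
    - [0.7, 0, -5]
    - [0.7, 0, -5]
    - [0.7, 0, -5]
    - [0.7, 0, -5]
    - [0.7, 0, -5]
    - [0.7, 0, -5]
    - [0.7, 0, -5]
    - [0.7, 0, -5]
  rot:
    - [0, 0, 0]
    - [0, 0, 0]
    - [0, 0, 0]
    - [0, 0, 0]
    - [0, 0, 0]
    - [0, 0, 0]
    - [0, 0, 0]
    - [0, 0, 0]
    - [0, 0, 0]
    - [0, 0, 0]

```text
time: 9.22
position: [0.5588, -0.0736, 0.1165]
tool_rot: [3.141, -0.143, -0.018]
wrist_force: [0.8, -4.8, 2.4]
width: 0.0856
finger_force: 2.2
```

Emit:
move_arm:
  delta_pos:
    - [0.7, 0, -5]
    - [0.7, 0, -5]
    - [0.7, 0, -5]
    - [0, 0, -10]
    - [0, 0, -20]
    - [0, 0, -20]
    - [0, 0, -20]
    - [0, 0, -20]
    - [0, 0, -20]
    - [0, 0, 0]
  rot:
    - [0, 0, 0]
    - [0, 0, 0]
    - [0, 0, 0]
    - [0, 0, 0]
    - [0, 0, 0]
    - [0, 0, 0]
    - [0, 0, 0]
    - [0, 0, 0]
    - [0, 0, 0]
    - [0, 0, 0]

```text
time: 10.05
position: [0.5435, -0.0724, 0.2435]
tool_rot: [-3.14, -0.147, -0.017]
wrist_force: [1.2, -0.5, 0.4]
width: 0.0853
finger_force: 0.0
```

```bash
python3 look.py d7
```

```text
60 [-48.4  42.3 184.2]
73 [-46.5  42.3 171.3]
[ 1.2 -0.5  0.4] [-0.36  0.48  0.52  1.98 -0.43  0.63 -1.16] 10.05
```

View pics/d7.png

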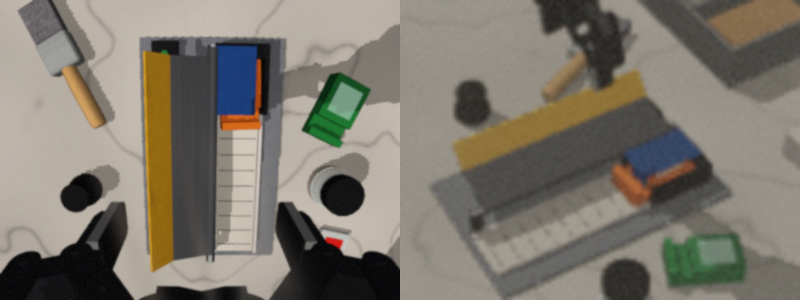

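The cover is down over the cassette, and nothing else has moved. I'll check the bar's angle numerically against the fully shut model.

Run:
```python
from h import *
from bench import ctrl,optics
p=[.5999,-.1156,-.0179]
def run(c,s):
    C=cam(c,s);hsv=cv2.cvtColor(c['frame'],cv2.COLOR_BGR2HSV)
    m=cv2.inRange(hsv,(18,150,80),(32,255,255))
    for X in(-80,-40,0):
      def pts(d):
        o=[]
        for y,z in((95,76),(74,52)):
          a=np.arctan2(z-36,y-32)-d;r=np.hypot(z-36,y-32);o.append([X,32+r*np.cos(a),36+r*np.sin(a)])
        return proj(C,f2w(p,np.array(o)/1e3))
      a=pts(0);row=int(a[:,1].mean());k=np.where(m[row])[0]
      print(X,'img',k.min() if len(k) else None,k.max() if len(k) else None,*[(d,pts(d)[:,0].round(1)) for d in(0,.1)])
w=np.load('pics/w1.npy',allow_pickle=True).item();run(w['c'],w['s'])
s=ctrl.state();c=optics.read_camera('wrist');run(c,s)
C=cam(c,s);hsv=cv2.cvtColor(c['frame'],cv2.COLOR_BGR2HSV);m=cv2.inRange(hsv,(3,150,80),(15,255,255))
v,u=np.where(m);ok=(u>270)&(u<340)&(v<200);print('rear bottom row',v[ok].max(), proj(C,f2w(p,[[-.016,0,.012],[-.016,0,.006],[-.016,0,.03]])))
print(ctrl.state()['wrist_force'])
```

```text
-80 img 213 248 (0, array([214.3, 249.3])) (0.1, array([209.8, 247.5]))
-40 img 212 248 (0, array([213.6, 249.3])) (0.1, array([209.1, 247.4]))
0 img 212 249 (0, array([213.2, 249.3])) (0.1, array([208.6, 247.4]))
-80 img 189 219 (0, array([189.6, 220.4])) (0.1, array([186.5, 219.3]))
-40 img 187 219 (0, array([187.5, 219.4])) (0.1, array([184.4, 218.3]))
0 img 185 218 (0, array([185.6, 218.5])) (0.1, array([182.5, 217.4]))
rear bottom row 165 [[305.1171136  161.71146628]
 [304.23430808 161.05995029]
 [307.97903541 163.82425086]]
[-0.88538602 -0.60851043  0.02654387]
```

```bash
python3 -c "
from bench import ctrl
print(ctrl.sign_off())"
```

```text
the job is handed in; nothing more can be done
None
```

The orange cassette is fully home against the stop, the cover is shut over it, and the robot is clear and touching nothing. The job was handed in at about 10 s on the robot's clock.

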